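Roll the wooden slips flush into the board

TASK

Take the hand roller from its stand and roll it along the row of wooden slips, pressing firmly enough that all six go down flush with the board but not so hard that the wood is bruised; let only the roller press on the board and slips. Then put the roller back in its stand, upright as it was, and leave the other things on the table alone.

Things in the scene. Friction and masses are not known exactly. Their poses are not given: they have to be found in the camera images.
- tray: Shallow dark wooden tray, 170 x 270 mm, rim 24 mm high, fixed to the table. Origin at the centre of its underside, on the table; x across, y along, z up. In it, on a cork pad, lies a plywood board 140 x 240 mm with one straight groove along y at x = -35 mm, in which six darker wooden slips lie end to end, standing a little proud of the board.
- tray_mid (a point): Point fixed to the tray, 30 mm above its origin. The board's level face lies 0 to 14 mm above it: pads differ and the height is not measured, it must be felt or seen. Under load the board yields straight down: not at all up to about 3 N, then 1 mm per 8 N; it comes back up when let go. The wood is bruised by more than 25 N.
- strip_right (a point): The -y end of the row of slips (x -35, y -90 mm in the tray's frame), on the groove's middle line. Only its x and y matter: it is fixed to the tray at 30 mm height and does not follow the board. Beyond it come 30 mm of plain board face.
- strip_left (a point): The same for the +y end of the row (x -35, y +90 mm in the tray's frame). Beyond it, too, 30 mm of plain board face.
- stand: Grey painted stand for the roller, fixed to the table: base 110 x 100 x 8 mm and two upright rails along its x, each 10 mm thick, with tops 60 mm above the table and a 74 mm gap between them (inner faces at y = -37 and +37 mm). Open at both x ends. Origin at the centre of its underside.
- roller: Hand roller, about 0.4 kg, used upright. Origin at the lowest point of its rubber wheel, z up. Wheel 40 mm across, 40 mm wide, axle along y, so it rolls along the roller's x; fork 54 mm wide in y. Above it a level steel plate 80 (x) x 96 (y) mm, 46 to 52 mm above the origin. In the stand the plate lies across both rails, the wheel hangs between them, origin 14 mm above the table.
- roller_grip (a point): Middle of the roller's upright wooden grip, 77 mm above the roller's origin. The grip measures 26 mm along the roller's x, 32 mm along its y, and stands from 52 mm (on the plate) to 102 mm above the origin.
- wheel (a joint): Angle of the roller's wheel about its axle (rad, free-running, 0 at the start); 1 rad is 20 mm of rolling; either sign. It runs a little stiffly, so it turns by rolling on something, not by being carried.
- slip1 (a joint): How far wooden slip 1 of 6 has been pressed down (m): 0 stands 4 mm proud of the board's face, 0.004 flush and at the stop. 18 mm wide, 28.5 mm long, centre at x -35, y -75 mm in the tray's frame. A tight fit: it moves only under about 8 N or more and stays where it is left.
- slip2 (a joint): How far wooden slip 2 of 6 has been pressed down (m): 0 stands 4 mm proud of the board's face, 0.004 flush and at the stop. 18 mm wide, 28.5 mm long, centre at x -35, y -45 mm in the tray's frame. A tight fit: it moves only under about 8 N or more and stays where it is left.
- slip3 (a joint): How far wooden slip 3 of 6 has been pressed down (m): 0 stands 4 mm proud of the board's face, 0.004 flush and at the stop. 18 mm wide, 28.5 mm long, centre at x -35, y -15 mm in the tray's frame. A tight fit: it moves only under about 8 N or more and stays where it is left.
- slip4 (a joint): How far wooden slip 4 of 6 has been pressed down (m): 0 stands 4 mm proud of the board's face, 0.004 flush and at the stop. 18 mm wide, 28.5 mm long, centre at x -35, y 15 mm in the tray's frame. A tight fit: it moves only under about 8 N or more and stays where it is left.
- slip5 (a joint): How far wooden slip 5 of 6 has been pressed down (m): 0 stands 4 mm proud of the board's face, 0.004 flush and at the stop. 18 mm wide, 28.5 mm long, centre at x -35, y 45 mm in the tray's frame. A tight fit: it moves only under about 8 N or more and stays where it is left.
- slip6 (a joint): How far wooden slip 6 of 6 has been pressed down (m): 0 stands 4 mm proud of the board's face, 0.004 flush and at the stop. 18 mm wide, 28.5 mm long, centre at x -35, y 75 mm in the tray's frame. A tight fit: it moves only under about 8 N or more and stays where it is left.
- glue_bottle: Bystander, to be left alone: white bottle, 52 mm wide, 150 mm tall. Origin on its underside.
- mug: Bystander, to be left alone: white mug, 80 mm wide, 95 mm tall. Origin on its underside.
- sanding_block: Bystander, to be left alone: cork block 60 x 100 x 30 mm. Origin on its underside.
- tape_reel: Bystander, to be left alone: flat cardboard-coloured ring, 90 mm across, 25 mm high. Origin on its underside.
- try_square: Bystander, to be left alone: steel and wood square lying flat, 200 mm blade along x, 120 mm stock at its -x end. Origin on its underside.
- stick_bundle: Bystander, to be left alone: three thin sticks side by side, about 170 mm long along x, 5 mm high. Origin on its underside.
Not all that is in view belongs to the job. Leave any green or red look-alike of the roller alone.

How it is judged (in metres and radians):
On the way, in this order (a step that is already met when the one before it is completed fails the run):
1. the roller is lifted out of its stand (distance of roller from where it was at the start of the episode above 0.05 m), for 0.1 s.
2. the roller rolls on the board: its wheel has turned by at least 2.5 rad either way and it bears on board or slips ((value of joint wheel above 2.5 rad or value of joint wheel below -2.5 rad) and contact force between roller and tray above 3 N).
3. all six slips are flush (value of joint each of slip1, slip2, slip3, slip4, slip5, slip6 above 0.0025 m), for 0.2 s.
At the end, for the whole second after the job is handed in: All six slips pressed down at least 2.5 mm of their 4 mm (within 1.5 mm of flush), and the roller back in the stand: plate flat on both rails (origin 9 to 19 mm above the stand's underside, tilt below 0.1 rad), within 30 mm of the stand's middle, at rest and let go (all of step 3 and horizontal distance between roller and stand below 0.03 m and z of roller in the frame of stand between 0.009 and 0.019 m and angle between roller's own z axis and vertical below 0.1 rad and linear speed of roller below 0.02 m/s); the robot touches nothing.
It fails at once if the roller presses on board or slips with more than 25 N: the wood is bruised (contact force between roller and tray above 25 N).
It fails at once if the fingers or the arm touch the tray, board or slips (more than 2 N) (contact force between any of the fingers, the arm and tray above 2 N).
It fails at once if a bystander is moved by more than 30 mm (distance of any of glue_bottle, mug, sanding_block, tape_reel, try_square, stick_bundle from where it was at the start of the episode above 0.03 m).
It also fails if it takes over 64 s, if anything falls off the work surface, if the arm or the gripper's body presses on something with over 40 N, if the wrist force passes 120 N, or if a joint passes its speed limit or range.

ROBOT

A 6-joint arm with a two-finger parallel gripper is mounted at the origin on the work surface. World frame = base frame: x ahead of the robot, y to its left, z up, the work surface at z = 0. Lengths are in mm, angles in rad, forces in N, time in s.
With the tool pointing down it reaches from about 275 to 1000 mm from the base axis. Payload 8.4 kg.
Tool frame: the origin (TCP) lies midway between the tips of the shut fingers; the grasp point (between the pads) lies 19 mm behind it; z points along the fingers, y is the line along which they close (so a half turn about z gives the same grasp; the last joint's range is limited). The gripper opens to 85 mm and grips with 20 to 120 N. Pads are 22 mm wide; open, the fingers measure 114 mm over their backs; the gripper's body (76 mm by 85 mm) begins 54 mm behind the grasp point. The pads swing forward as they close: fully open they stand 13 mm farther back than shut.
Start: joints at [-1.192, 0.353, 1.633, -0, 1.155, -0.002], TCP at [232.288, -580.233, 231.281] pointing down, gripper open.
Joint ranges: [-2.63, 2.63], [-0.92, 2.1], [0.06, 2.66], [-1.3, 4.44], [0, 2.69], [-3.02, 3.02]. Speed limits (rad/s): [2.22, 2.22, 2.79, 3.14, 3.14, 3.14].

INTERFACE

Orientations are given as [roll, pitch, yaw] about the fixed x, y, z axes, in that order (R = Rz(yaw) Ry(pitch) Rx(roll)).
In Python, from rig import r gives the robot as it stands.
- The arm moves only by the shell command python3 -m inch 'ROWS' [OPENING] [FORCE]. ROWS is JSON, a list that holds one entry, the list of rows, each a list of 6 numbers: the shift along the tool's x, y, z scaled (see below), then the turn, a rotation vector about the tool's x, y, z scaled (see below). In form: [[[tx, ty, tz, wx, wy, wz], ...]]. A call has 1 to 8 rows; each row is the pose to reach, as a shift and turn from the pose commanded when the call began, along the tool's axes at that moment, turning the shorter way round; what a row does not reach only later rows make up. The controller multiplies each number of a shift by 20 cm and each number of a turn by pi rad. A row lasts 1/12 s, in which the tool goes at most 41.7 mm and 7.16 degrees, less where a joint would pass 70% of its speed; a pose out of reach is approached as far as the arm can. A call with a number of a shift or a turn outside -1 to 1 is refused whole. A call with a gripper value outside its range is refused whole. OPENING is the gripper's target within -1 to 1 (fully open at 1, half-way at 0, shut at -1), set as the call begins (- or left out, the last holds). The fingers move at their own pace and stop on an object; FORCE is the grip in N (left out, the last holds). Time passes only in rows, so rows that repeat a pose let the fingers close. It gives the time, the measured TCP pose, the force, the opening and the grip force at its end, in the units of the state.
- r.sense(): the state, without advancing time (a new reading comes with each control period).
- r.grab_frame(name): name is "scene" or "top" or "wrist"; returns the picture (480x640x3 uint8, red, green, blue); there is no depth.
- r.camera_info(name): a dict with "K" (3x3 intrinsics, pixels), "rvec" (rotation vector, rad) and "tvec" (3), from world to camera coordinates, as OpenCV has them; the wrist camera has in their place "mount" (4x4, takes a point from camera to tool coordinates, whose origin is the TCP and whose axes are the flange's). Camera axes: x right, y down, z forward; pixel columns grow to the right and rows downward; lengths in mm; the calibration is good to about 2 mm. A picture is of the moment at which its call begins: read the wrist's pose just before it. camera_info takes no time and is no camera call.
- r.sign_off(): hands the job in; it is judged then, once.
The state is a dict: "clock": time; "qpos": joint angles; "qvel": joint speeds; "joint_efforts": joint torques, N m; "eef_pos": TCP position; "tcp_rot": TCP orientation; "contact_force": force on the tool from outside, world axes, zero at the start; "wrist_torque": the same for the moment, N m; "opening": opening from 0.0 (shut) to 1.0 (fully open); "grasp_force": force on a finger pad.
Only numpy, scipy, OpenCV 4.12 (cv2) and the standard library are available. Lean on these libraries where they do the work, as an engineer would, in place of code of your own. Each camera call takes 0.05 s, during which the arm holds its last target. There are 200 camera calls.

## Working session

There is one attempt and no reset: what is moved stays moved. The work goes in short steps, Python scripts to look and compute and a shell command to move; the robot and the scene stay as the last step left them, time stands still between calls to the robot, and variables do not carry over. Pictures are saved under pics/ and viewed, at most 10 in all, crops included, and the job is handed in when it is done.

```bash
ls; mkdir -p pics
python3 - <<'E'
from rig import r
import cv2,numpy as np
s=r.sense(); print({k:np.round(v,3).tolist() for k,v in s.items()})
a=r.grab_frame("scene");b=r.grab_frame("top")
cv2.imwrite("pics/scene.png",a[:,:,::-1]);cv2.imwrite("pics/top.png",b[:,:,::-1])
for n in("scene","top","wrist"):print(n,{k:np.round(v,3).tolist() for k,v in r.camera_info(n).items()})
E
```

```text
pics
{'clock': 0.0, 'qpos': [-1.192, 0.354, 1.634, -0.0, 1.155, -0.002], 'qvel': [-0.0, -0.0, -0.001, -0.001, -0.0, -0.0], 'joint_efforts': [-0.001, -60.525, -34.206, -0.0, 0.009, 0.0], 'eef_pos': [232.127, -579.789, 230.575], 'tcp_rot': [-3.14, 0.0, 0.381], 'contact_force': [0.334, -0.271, 0.505], 'wrist_torque': [-0.002, 0.003, -0.013], 'grasp_force': 0.0, 'opening': 1.0}
scene {'K': [[464.61, 0.0, 315.763], [0.0, 464.61, 244.69], [0.0, 0.0, 1.0]], 'rvec': [2.493, 0.76, -0.226], 'tvec': [-469.552, -195.302, 1412.477]}
top {'K': [[564.372, 0.0, 312.785], [0.0, 564.372, 234.425], [0.0, 0.0, 1.0]], 'rvec': [2.162, -2.184, 0.096], 'tvec': [24.149, 538.62, 1605.619]}
wrist {'K': [[424.838, 0.0, 319.666], [0.0, 424.838, 235.335], [0.0, 0.0, 1.0]], 'mount': [[0.0, -0.961, -0.276, 69.358], [1.0, 0.0, -0.001, 0.815], [0.001, -0.276, 0.961, -142.784], [0.0, 0.0, 0.0, 1.0]]}
```

View pics/scene.png

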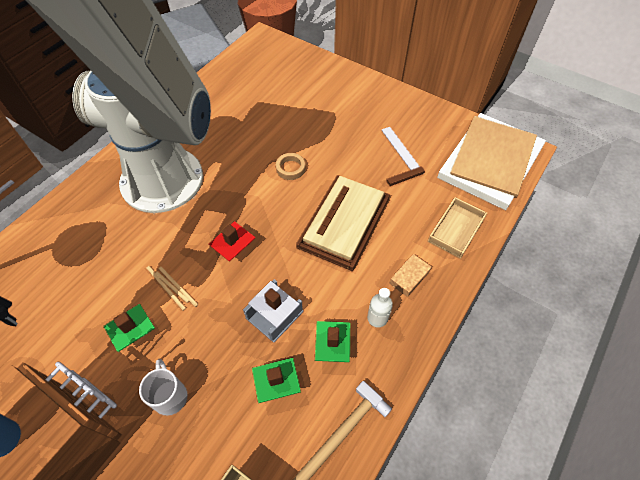

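View pics/top.png

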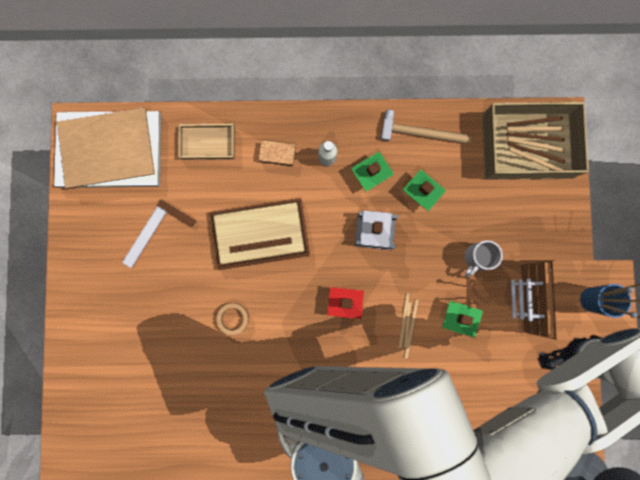

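The roller candidates in the top view are the grey/steel one at (376,229), three green ones at (372,170), (425,188) and (463,318), and a red one at (346,302). Only the steel plate at (376,229) sits on a grey stand, and the green and red ones are look-alikes, so that one fits. I'll confirm it in an enlarged crop.

```bash
cat > h.py <<'E'
from rig import r
import cv2,numpy as np
from scipy.spatial.transform import Rotation as R
def cam(n,s=None):
    c=r.camera_info(n);K=np.array(c["K"])
    if n=="wrist":
        M=np.array(c["mount"]);T=np.eye(4);T[:3,:3]=R.from_euler("xyz",s["tcp_rot"]).as_matrix();T[:3,3]=s["eef_pos"]
        W=np.linalg.inv(T@M);return K,W[:3,:3],W[:3,3]
    return K,cv2.Rodrigues(np.array(c["rvec"]))[0],np.array(c["tvec"])
def ray(C,p):
    K,Rm,t=C;d=Rm.T@np.linalg.inv(K)@np.array([p[0],p[1],1.]);return -Rm.T@t,d
def plane(C,p,z):
    o,d=ray(C,p);return o+d*(z-o[2])/d[2]
def tri(C1,p1,C2,p2):
    o1,d1=ray(C1,p1);o2,d2=ray(C2,p2)
    k=np.linalg.lstsq(np.c_[d1,-d2],o2-o1,rcond=None)[0]
    a,b=o1+k[0]*d1,o2+k[1]*d2;return (a+b)/2,np.linalg.norm(a-b)
def proj(C,X):
    K,Rm,t=C;x=K@(Rm@np.array(X,float)+t);return x[:2]/x[2]
E
python3 - <<'E'
import cv2,numpy as np
t=cv2.imread("pics/top.png");s=cv2.imread("pics/scene.png")
R=lambda i,f:cv2.resize(i,None,fx=f,fy=f,interpolation=cv2.INTER_CUBIC)
a=R(t[195:275,340:420],5);b=R(s[270:350,235:315],5)
cv2.imwrite("pics/crop1.png",np.hstack([a,b]))
E
```

```text
(no output)
```

View pics/crop1.png

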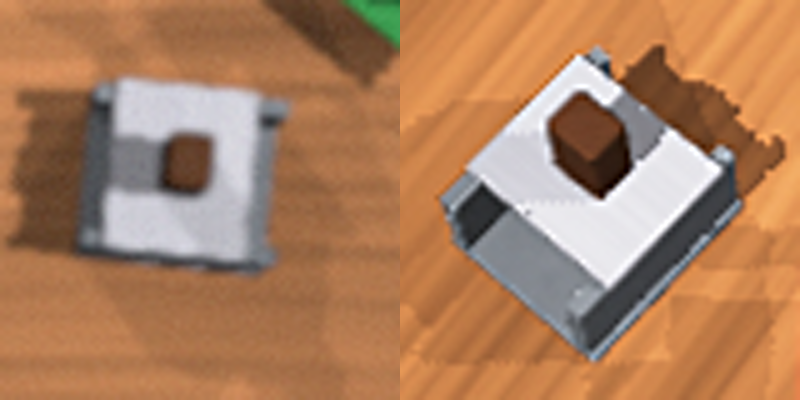

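The crop shows a bare steel plate with a brown grip lying across two grey rails, so this is the roller. The grip top is near top-view pixel (378,227). Next I measure the roller and the tray.

```bash
cat > m.py <<'E'
from h import *
t=cv2.imread("pics/top.png");s=cv2.imread("pics/scene.png")
T,S=cam("top"),cam("scene")
def big(m,roi):
    x0,y0,x1,y1=roi;k=np.zeros_like(m);k[y0:y1,x0:x1]=m[y0:y1,x0:x1]
    k=cv2.morphologyEx(k,cv2.MORPH_CLOSE,np.ones((9,9)))
    return max(cv2.findContours(k,0,1)[0],key=cv2.contourArea)
hs=[cv2.cvtColor(i,cv2.COLOR_BGR2HSV) for i in(t,s)]
rng=lambda h,a,b:cv2.inRange(h,np.array(a),np.array(b))
def quad(c):
    for e in np.arange(2,15,.5):
        q=cv2.approxPolyDP(cv2.convexHull(c),e,True)
        if len(q)==4:return q[:,0].astype(float)
# board
for nm,lo,hi,ra,rb in (("board",(15,20,120),(35,150,255),(205,195,312,270),(295,170,395,270)),
                       ("plate",(0,0,135),(179,60,255),(345,200,405,265),(235,270,315,350)),):
    ca,cb=big(rng(hs[0],lo,hi),ra),big(rng(hs[1],lo,hi),rb)
    qa,qb=quad(ca),quad(cb)
    print(nm,qa.tolist(),qb.tolist(),cv2.minAreaRect(ca))
    for z in ((37,) if nm=="board" else (66,)):
        P=np.array([plane(T,p,z) for p in qa]);Q=np.array([plane(S,p,z) for p in qb])
        P=P[np.argsort(np.arctan2(*(P-P.mean(0))[:,:2].T))];Q=Q[np.argsort(np.arctan2(*(Q-Q.mean(0))[:,:2].T))]
        for w in(P,Q):print(np.round(w.mean(0),1),np.round(w[:,:2],0).tolist(),[round(float(np.degrees(np.arctan2(*(w[(i+1)%4]-w[i])[[1,0]]))),1) for i in range(4)],[round(float(np.linalg.norm(w[(i+1)%4]-w[i]))) for i in range(4)])
        print([ (np.round(tri(T,proj(T,p),S,proj(S,q))[0],1).tolist()) for p,q in zip(P,Q)])
# slips (dark brown in the board) and grip
for nm,lo,hi,ra,rb,z in (("slips",(0,80,20),(15,255,110),(225,230,296,258),(312,180,354,238),40),("grip",(0,80,20),(15,255,110),(360,212,392,245),(258,280,292,315),116)):
    for C,h,ro in((T,hs[0],ra),(S,hs[1],rb)):
        c=big(rng(h,lo,hi),ro);rr=cv2.minAreaRect(c);bp=cv2.boxPoints(rr);
        print(nm,np.round(rr[0],1),np.round(rr[1],1),np.round(plane(C,rr[0],z),1),[np.round(plane(C,b,z)[:2],0).tolist() for b in bp])
E
python3 m.py
```

```text
board [[297.0, 204.0], [303.0, 251.0], [220.0, 263.0], [214.0, 215.0]] [[339.0, 176.0], [383.0, 191.0], [347.0, 267.0], [303.0, 240.0]] ((258.166748046875, 232.74136352539062), (50.27760696411133, 85.76667785644531), 81.17961883544922)
[543.  174.2  37. ] [[490.0, 47.0], [459.0, 284.0], [597.0, 302.0], [626.0, 63.0]] [97.6, 7.4, -83.0, -173.2] [239, 139, 241, 137]
[544.8 170.8  37. ] [[495.0, 45.0], [456.0, 287.0], [591.0, 310.0], [637.0, 41.0]] [99.2, 9.7, -80.2, 178.2] [245, 137, 273, 143]
[[491.6, 47.9, 30.3], [458.2, 283.2, 42.5], [595.1, 299.8, 50.7], [629.7, 62.4, -2.4]]
plate [[397.0, 215.0], [392.0, 246.0], [358.0, 242.0], [359.0, 212.0]] [[302.0, 310.0], [273.0, 341.0], [243.0, 309.0], [274.0, 279.0]] ((376.6138610839844, 228.36138916015625), (38.30893325805664, 34.229278564453125), 5.710593223571777)
[ 549.3 -161.1   66. ] [[500.0, -204.0], [512.0, -108.0], [597.0, -113.0], [588.0, -220.0]] [82.7, -2.9, -95.2, 169.6] [96, 85, 108, 89]
[ 558.4 -170.4   66. ] [[498.0, -210.0], [512.0, -104.0], [618.0, -133.0], [606.0, -234.0]] [82.8, -15.6, -96.4, 167.5] [107, 110, 101, 111]
[[498.4, -206.7, 61.1], [512.9, -106.9, 71.8], [603.8, -116.6, 16.7], [593.5, -225.1, 24.8]]
slips [260.4 244.7] [ 4.8 60.1] [509.6 168.4  40. ] [[504.0, 254.0], [529.0, 84.0], [515.0, 82.0], [491.0, 252.0]]
slips [328.  207.1] [17.6 54.9] [491.9 172.6  40. ] [[479.0, 85.0], [451.0, 268.0], [505.0, 265.0], [530.0, 85.0]]
grip [377. 227.] [10.  8.] [ 549. -157.  116.] [[563.0, -146.0], [563.0, -168.0], [535.0, -168.0], [535.0, -146.0]]
grip [278.8 293.9] [18.7 30.2] [ 563.4 -147.2  116. ] [[533.0, -175.0], [549.0, -104.0], [594.0, -120.0], [577.0, -189.0]]
```

```bash
cat >> h.py <<'E'
def go(x,y,z,yaw):
    "numbers for a move to a world pose, tool down, yaw in degrees"
    s=r.sense();Rt=R.from_euler("xyz",s["tcp_rot"]);G=R.from_euler("xyz",[np.pi,0,np.radians(yaw)])
    sh=Rt.inv().apply(np.array([x,y,z])-s["eef_pos"]);w=(Rt.inv()*G).as_rotvec()
    print("t",round(s["clock"],2),"pos",np.round(s["eef_pos"],1),"rpy",np.round(np.degrees(s["tcp_rot"]),1),"F",np.round(s["contact_force"],1),"op",round(s["opening"],3),round(s["grasp_force"],1))
    print("mm",np.round(sh,1),"-> shift",np.round(sh/200,4),"turn",np.round(w/np.pi,4),"rows>=",round(np.linalg.norm(sh)/41.7,1),round(np.degrees(np.linalg.norm(w))/7.16,1))
E
python3 -m inch '[[[1,-0.6,-0.3,0,0,-0.34],[1,-0.6,-0.3,0,0,-0.34],[1,-0.6,-0.3,0,0,-0.34],[1,-0.6,-0.3,0,0,-0.34],[1,-0.6,-0.3,0,0,-0.34],[1,-0.6,-0.3,0,0,-0.34],[1,-0.6,-0.3,0,0,-0.34],[1,-0.6,-0.3,0,0,-0.34]]]' 1
python3 -c "
from h import *
go(550,-190,300,83)"
```

```text
clock: 0.77
eef_pos: [374.6, -392.9, 291.8]
tcp_rot: [3.141, 0.0, 1.39]
contact_force: [-0.2, 0.2, 0.9]
opening: 1.0
grasp_force: 0.0
t 0.77 pos [ 374.6 -392.9  291.8] rpy [180.    0.   79.7] F [-0.2  0.2  0.9] op 1.0 0.0
mm [231.1 136.1  -8.2] -> shift [ 1.1556  0.6803 -0.0408] turn [ 0.0002  0.0001 -0.0186] rows>= 6.4 0.5
```

```bash
python3 -m inch '[[[1,0.68,-0.04,0,0,-0.0186],[1,0.68,-0.04,0,0,-0.0186],[1,0.68,-0.04,0,0,-0.0186],[1,0.68,-0.04,0,0,-0.0186],[1,0.68,-0.04,0,0,-0.0186],[1,0.68,-0.04,0,0,-0.0186],[1,0.68,-0.04,0,0,-0.0186],[1,0.68,-0.04,0,0,-0.0186]]]'
python3 - <<'E'
from h import *
import json
s=r.sense();f=r.grab_frame("wrist");cv2.imwrite("pics/w1.png",f[:,:,::-1])
json.dump({k:np.array(s[k]).tolist() for k in("tcp_rot","eef_pos")},open("w1.json","w"));go(549,-160,300,83)
E
```

```text
clock: 1.43
eef_pos: [545.5, -222.3, 298.7]
tcp_rot: [-3.141, -0.0, 1.442]
contact_force: [-0.8, -0.5, -0.4]
opening: 0.997
grasp_force: 0.0
t 1.48 pos [ 544.6 -223.2  298.7] rpy [-179.9    0.    82.6] F [-0.8 -0.5 -0.4] op 0.997 0.0
mm [63.3 -3.8 -1.3] -> shift [ 0.3164 -0.0192 -0.0063] turn [-0.0004  0.     -0.0025] rows>= 1.5 0.1
```

View pics/w1.png

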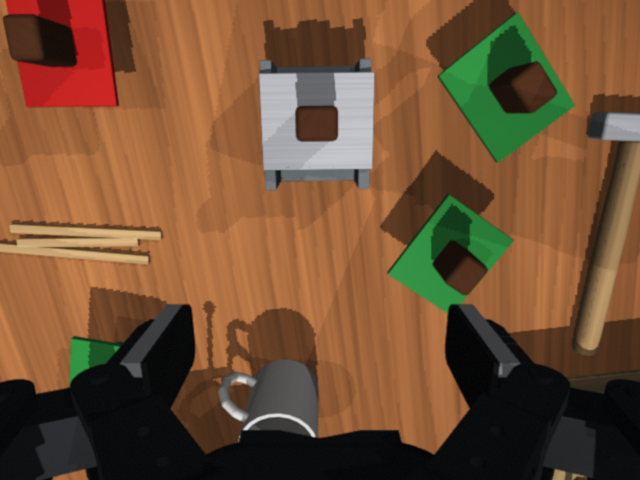

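The wrist view shows the steel plate at about x 260–374, y 68–170, with the grip top at (317,124). The rail ends stick out above and below it, so the rails, and the roller's x, run roughly along world y. I'll measure this view.

```bash
cat > m2.py <<'E'
import sys
from h import *
import json
n=sys.argv[1];roi=list(map(int,sys.argv[2].split(",")))
s=json.load(open(n+".json"));W=cam("wrist",s);f=cv2.imread(f"pics/{n}.png");h=cv2.cvtColor(f,cv2.COLOR_BGR2HSV)
x0,y0,x1,y1=roi
def big(lo,hi,k=3):
    m=np.zeros(h.shape[:2],np.uint8);m[y0:y1,x0:x1]=cv2.inRange(h,np.array(lo),np.array(hi))[y0:y1,x0:x1]
    m=cv2.morphologyEx(m,cv2.MORPH_OPEN,np.ones((k,k)));m=cv2.morphologyEx(m,cv2.MORPH_CLOSE,np.ones((5,5)))
    return max(cv2.findContours(m,0,1)[0],key=cv2.contourArea)
def rep(nm,c,z):
    P=np.array([plane(W,p,z)[:2] for p in c[:,0].astype(float)],np.float32)
    rr=cv2.minAreaRect(P);b=cv2.boxPoints(rr);e=b[1]-b[0]
    print(nm,"c",np.round(rr[0],1),"edge",round(float(np.linalg.norm(e)),1),"@",round(float(np.degrees(np.arctan2(e[1],e[0]))),1),"other",round(float(np.linalg.norm(b[2]-b[1])),1),np.round(b).tolist())
E
cat > m3.py <<'E'
from m2 import *
rep("plate",big((0,0,115),(179,50,255)),66)
rep("gripTop",big((0,70,20),(20,255,110)),116)
rep("all",cv2.convexHull(big((90,0,40),(179,110,255))),60)
E
python3 m3.py w1 245,45,395,200
python3 - <<'E'
import cv2
f=cv2.imread("pics/w1.png");h=cv2.cvtColor(f,cv2.COLOR_BGR2HSV)
for p in[(266,66),(364,66),(270,180),(363,180),(317,176),(280,150),(318,90)]:print(p,h[p[1],p[0]])
E
```

```text
plate c [ 549.5 -164.2] edge 102.6 @ -13.0 other 97.3 [[489.0, -200.0], [589.0, -223.0], [610.0, -128.0], [510.0, -105.0]]
gripTop c [ 555.2 -113.8] edge 70.9 @ -7.4 other 13.9 [[519.0, -116.0], [589.0, -125.0], [591.0, -111.0], [521.0, -102.0]]
all c [ 550.1 -163.6] edge 96.4 @ -6.7 other 107.7 [[496.0, -211.0], [592.0, -223.0], [604.0, -116.0], [509.0, -104.0]]
(266, 66) [102  20 125]
(364, 66) [104  23 124]
(270, 180) [ 99  22 115]
(363, 180) [102  20 126]
(317, 176) [ 99  16 113]
(280, 150) [115   9 172]
(318, 90) [108  12 107]
```

```bash
cat > m3.py <<'E'
from m2 import *
rep("plate",cv2.convexHull(big((0,0,145),(179,50,255))),66)
x0,y0,x1,y1=285,96,350,160
rep("gripTop",big((0,70,20),(20,255,110)),116)
E
python3 m3.py w1 245,45,395,200; python3 -c "
from h import *
go(549,-160,220,-7)"
```

```text
plate c [ 550.5 -160.5] edge 95.8 @ -6.4 other 79.3 [[499.0, -195.0], [594.0, -205.0], [603.0, -126.0], [507.0, -116.0]]
gripTop c [ 555.2 -113.8] edge 70.9 @ -7.4 other 13.9 [[519.0, -116.0], [589.0, -125.0], [591.0, -111.0], [521.0, -102.0]]
t 1.48 pos [ 544.6 -223.2  298.7] rpy [-179.9    0.    82.6] F [-0.8 -0.5 -0.4] op 0.997 0.0
mm [63.3 -3.8 78.7] -> shift [ 0.3164 -0.0188  0.3937] turn [-3.000e-04  3.000e-04  4.975e-01] rows>= 2.4 12.5
```

```bash
python3 -m inch '[[[0.314,-0.011,0.4,0,0,0.495],[0.314,-0.011,0.4,0,0,0.495],[0.314,-0.011,0.4,0,0,0.495],[0.314,-0.011,0.4,0,0,0.495],[0.314,-0.011,0.4,0,0,0.495],[0.314,-0.011,0.4,0,0,0.495],[0.314,-0.011,0.4,0,0,0.495],[0.314,-0.011,0.4,0,0,0.495]]]' 1
python3 -c "
from h import *
go(550.5,-160.5,160,-6.5)"
```

```text
clock: 2.15
eef_pos: [549.7, -162.5, 219.1]
tcp_rot: [-3.141, 0.001, 0.431]
contact_force: [-0.1, 0.1, -0.3]
opening: 0.998
grasp_force: 0.0
t 2.15 pos [ 549.7 -162.5  219.1] rpy [-180.     0.    24.7] F [-0.1  0.1 -0.3] op 0.998 0.0
mm [ 1.7 -1.5 59.1] -> shift [ 0.0083 -0.0074  0.2957] turn [0.     0.0002 0.1734] rows>= 1.4 4.4
```

```bash
python3 -m inch '[[[0.007,-0.007,0.2,0,0,0.1735],[0.007,-0.007,0.2,0,0,0.1735],[0.007,-0.007,0.2,0,0,0.1735],[0.007,-0.007,0.2,0,0,0.1735],[0.007,-0.007,0.2,0,0,0.1735],[0.007,-0.007,0.2,0,0,0.1735],[0.007,-0.007,0.2,0,0,0.1735]]]'
python3 - <<'E'
from h import *
import json
s=r.sense();f=r.grab_frame("wrist");cv2.imwrite("pics/w2.png",f[:,:,::-1])
json.dump({k:np.array(s[k]).tolist() for k in("tcp_rot","eef_pos")},open("w2.json","w"));go(550.5,-160.5,72,-6.5)
E
```

```text
clock: 2.73
eef_pos: [550.7, -160.4, 179.2]
tcp_rot: [3.141, 0.0, -0.105]
contact_force: [-0.2, -0.4, -0.4]
opening: 1.001
grasp_force: 0.0
t 2.78 pos [ 550.8 -160.2  179.3] rpy [180.   0.  -6.] F [-0.  -0.4 -0.9] op 1.001 0.0
mm [ -0.3   0.3 107.3] -> shift [-0.0015  0.0017  0.5366] turn [0.     0.0001 0.0027] rows>= 2.6 0.1
```

View pics/w2.png

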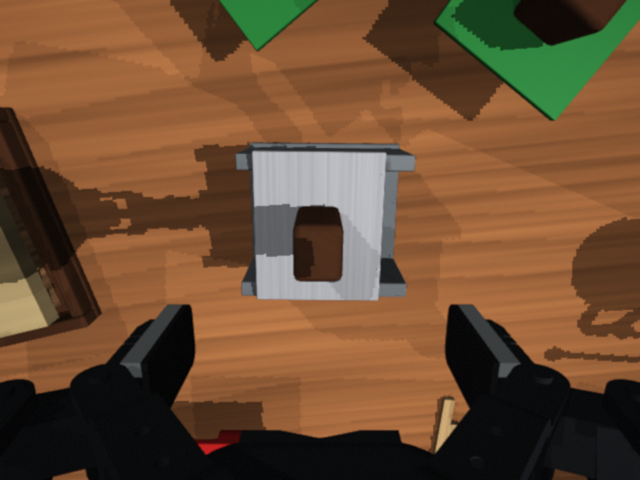

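The plate spans about (252–386, 150–300) and the grip is centred between the open fingers. I'll re-measure from here.

```bash
sed -i '/^x0,y0,x1,y1=285/,$d' m3.py; python3 m3.py w2 235,135,420,310
```

```text
plate c [ 550.9 -160.5] edge 95.3 @ -6.7 other 79.5 [[499.0, -194.0], [594.0, -205.0], [603.0, -126.0], [508.0, -115.0]]
```

```bash
python3 -m inch '[[[0,0.001,0.3,0,0,0.003],[0,0.001,0.45,0,0,0.003],[0,0.001,0.534,0,0,0.003],[0,0.001,0.534,0,0,0.003],[0,0.001,0.534,0,0,0.003],[0,0.001,0.534,0,0,0.003]]]' 1
python3 -m inch '[[[0,0,0,0,0,0],[0,0,0,0,0,0],[0,0,0,0,0,0],[0,0,0,0,0,0],[0,0,0,0,0,0],[0,0,0,0,0,0],[0,0,0,0,0,0],[0,0,0,0,0,0]]]' -1 90
```

```text
clock: 3.28
eef_pos: [552.4, -160.1, 73.9]
tcp_rot: [3.141, -0.002, -0.115]
contact_force: [-0.8, 0.1, 0.2]
opening: 0.998
grasp_force: 0.0
clock: 3.95
eef_pos: [551.8, -159.6, 73.3]
tcp_rot: [3.142, -0.001, -0.115]
contact_force: [-2.0, 0.4, 7.1]
opening: 0.298
grasp_force: 89.2
```

```bash
python3 -m inch '[[[0,0,-0.05,0,0,0],[0,0,-0.15,0,0,0],[0,0,-0.3,0,0,0],[0,0,-0.43,0,0,0],[0,0,-0.43,0,0,0],[0,0,-0.43,0,0,0],[0,0,-0.43,0,0,0]]]' -1 90
python3 -c "
from h import *
go(524.2,63.4,159,7.9)"
```

```text
clock: 4.53
eef_pos: [550.5, -159.3, 157.8]
tcp_rot: [-3.141, 0.001, -0.115]
contact_force: [-0.7, -0.6, -4.1]
opening: 0.297
grasp_force: 89.0
t 4.53 pos [ 550.5 -159.3  157.8] rpy [-1.8e+02  1.0e-01 -6.6e+00] F [-0.7 -0.6 -4.1] op 0.297 89.0
mm [ -51.8 -218.2   -1.1] -> shift [-0.2589 -1.0911 -0.0056] turn [-0.0001  0.0004 -0.0806] rows>= 5.4 2.0
```

Lifted, and the force reads the roller's 4 N weight. Next I carry it to just off the near end of the row.

```bash
python3 -m inch '[[[-0.04,-0.2,-0.005,0,0,-0.02],[-0.09,-0.4,-0.005,0,0,-0.04],[-0.14,-0.6,-0.005,0,0,-0.06],[-0.19,-0.8,-0.005,0,0,-0.08],[-0.23,-1,-0.005,0,0,-0.0806],[-0.23,-1,-0.005,0,0,-0.0806],[-0.23,-1,-0.005,0,0,-0.0806],[-0.23,-1,-0.005,0,0,-0.0806]]]'
python3 - <<'E'
from h import *
import json
s=r.sense();f=r.grab_frame("wrist");cv2.imwrite("pics/w3.png",f[:,:,::-1])
json.dump({k:np.array(s[k]).tolist() for k in("tcp_rot","eef_pos")},open("w3.json","w"));go(524.2,63.4,159,7.9)
E
```

```text
clock: 5.2
eef_pos: [527.7, 44.4, 158.2]
tcp_rot: [3.141, 0.003, 0.139]
contact_force: [0.3, -0.1, -3.0]
opening: 0.292
grasp_force: 90.6
t 5.25 pos [528.   43.8 158.4] rpy [1.8e+02 1.0e-01 7.9e+00] F [-0.1 -0.6 -4.3] op 0.292 90.6
mm [ -1.1 -20.   -0.6] -> shift [-0.0056 -0.0999 -0.0028] turn [ 0.0001  0.0006 -0.    ] rows>= 0.5 0.0
```

View pics/w3.png

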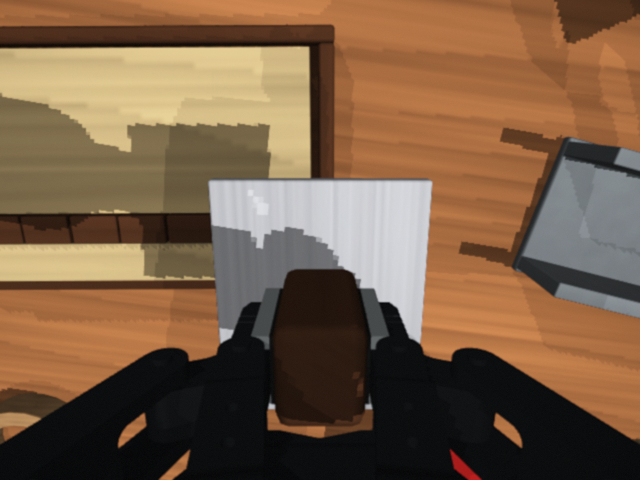

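The wrist view shows the slip band between rows ~214 and ~244 running level to the left, and the board's −y edge at column ~311. I'll locate both edges precisely.

Run:
```python
from h import *
import json
s=json.load(open("w3.json"));W=cam("wrist",s);h=cv2.cvtColor(cv2.imread("pics/w3.png"),cv2.COLOR_BGR2HSV).astype(int)
for x in(10,60,110,190,205):
    c=h[190:270,x,2];d=np.diff(c);print(x,"band",190+np.argmin(d)+.5,190+np.argmax(d[15:])+15.5)
for y in(70,110,150):
    d=np.diff(h[y,290:335,2]);print(y,"edge",290+np.argmin(d)+.5, h[y,300:330:2,2].tolist())
Ro=s["eef_pos"]
for z in(34,40,46):
    a,b=plane(W,(20,229.5),z),plane(W,(200,229.5),z);e=plane(W,(311,110),z)
    u=(a-b)[:2];u/=np.linalg.norm(u);n=np.array([u[1],-u[0]])
    d=n@(np.array(Ro[:2])-b[:2]);print(z,"line@",round(float(np.degrees(np.arctan2(u[1],u[0]))),2),"TCP off line (+x side)",round(float(d),1),"TCP along from -y board edge",round(float(u@(np.array(Ro[:2])-e[:2])),1))
```

```text
10 band 213.5 243.5
60 band 213.5 243.5
110 band 213.5 243.5
190 band 212.5 243.5
205 band 212.5 242.5
70 edge 309.5 [213, 213, 214, 213, 202, 69, 36, 36, 36, 40, 68, 82, 81, 83, 86]
110 edge 309.5 [216, 215, 216, 216, 212, 104, 39, 38, 40, 34, 57, 74, 74, 80, 87]
150 edge 310.5 [213, 213, 213, 213, 215, 134, 38, 39, 38, 33, 56, 76, 76, 77, 80]
34 line@ 97.98 TCP off line (+x side) 3.4 TCP along from -y board edge -4.5
40 line@ 97.98 TCP off line (+x side) 1.7 TCP along from -y board edge -4.4
46 line@ 97.98 TCP off line (+x side) 0.1 TCP along from -y board edge -4.2
```

```bash
python3 -m inch '[[[-0.004,-0.05,0,0,0,0],[-0.004,-0.097,0,0,0,0],[-0.004,-0.097,0.1,0,0,0],[-0.004,-0.097,0.18,0,0,0],[-0.004,-0.097,0.24,0,0,0],[-0.004,-0.097,0.255,0,0,0],[-0.004,-0.097,0.255,0,0,0],[-0.004,-0.097,0.255,0,0,0]]]'
python3 -m inch '[[[0,0,0.005,0,0,0],[0,0,0.01,0,0,0],[0,0,0.01,0,0,0],[0,0,0.01,0,0,0]]]'
```

```text
clock: 5.92
eef_pos: [525.5, 63.4, 108.8]
tcp_rot: [-3.142, -0.0, 0.137]
contact_force: [-0.8, 0.2, -3.0]
opening: 0.29
grasp_force: 90.9
clock: 6.25
eef_pos: [525.4, 63.5, 106.9]
tcp_rot: [-3.142, -0.001, 0.138]
contact_force: [-0.6, -0.3, -3.8]
opening: 0.293
grasp_force: 90.9
```

```bash
python3 -m inch '[[[0,0,0.005,0,0,0],[0,0,0.01,0,0,0],[0,0,0.01,0,0,0],[0,0,0.01,0,0,0]]]'
```

```text
clock: 6.58
eef_pos: [525.1, 63.5, 104.4]
tcp_rot: [-3.142, 0.0, 0.138]
contact_force: [-0.1, 0.1, -4.3]
opening: 0.292
grasp_force: 90.9
```

```bash
python3 -m inch '[[[0,0,0.005,0,0,0],[0,0,0.01,0,0,0],[0,0,0.01,0,0,0],[0,0,0.01,0,0,0]]]'|grep -E "eef|contact"
```

```text
eef_pos: [525.2, 63.5, 102.4]
contact_force: [1.0, 0.3, -4.0]
```

```bash
python3 -m inch '[[[0,0,0.005,0,0,0],[0,0,0.01,0,0,0],[0,0,0.01,0,0,0],[0,0,0.01,0,0,0]]]'|grep -E "eef|contact"
```

```text
eef_pos: [525.5, 63.5, 100.9]
contact_force: [-1.1, -0.3, 3.2]
```

```bash
python3 -m inch '[[[0,0,0.003,0,0,0],[0,0,0.005,0,0,0],[0,0,0.005,0,0,0]]]'|grep -E "clock|eef|contact"
```

```text
clock: 7.5
eef_pos: [525.5, 63.5, 100.1]
contact_force: [-3.2, 0.6, 9.0]
```

```bash
python3 -m inch '[[[0,-0.016,0.001,0,0,0],[0,-0.032,0.001,0,0,0],[0,-0.048,0.001,0,0,0],[0,-0.064,0.001,0,0,0],[0,-0.08,0.001,0,0,0],[0,-0.096,0.001,0,0,0],[0,-0.112,0.001,0,0,0],[0,-0.128,0.001,0,0,0]]]'|grep -E "clock|eef|contact"
```

```text
clock: 8.17
eef_pos: [522.1, 88.8, 100.0]
contact_force: [-2.4, -1.7, 9.5]
```

```bash
python3 -m inch '[[[0,-0.02,0.001,0,0,0],[0,-0.04,0.001,0,0,0],[0,-0.06,0.001,0,0,0],[0,-0.08,0.001,0,0,0],[0,-0.1,0.001,0,0,0],[0,-0.12,0.001,0,0,0],[0,-0.14,0.001,0,0,0],[0,-0.16,0.001,0,0,0]]]'|grep -E "clock|eef|contact"
```

```text
clock: 8.83
eef_pos: [517.8, 120.6, 100.0]
contact_force: [-1.9, -2.2, 10.2]
```

```bash
python3 -m inch '[[[0,-0.02,0,0,0,0],[0,-0.04,0,0,0,0],[0,-0.06,0,0,0,0],[0,-0.08,0,0,0,0],[0,-0.1,0,0,0,0],[0,-0.12,0,0,0,0],[0,-0.14,0,0,0,0],[0,-0.16,0,0,0,0]]]'|grep -E "clock|eef|contact"; python3 -c "
from h import *
go(511,160,100,8)"
```

```text
clock: 9.5
eef_pos: [513.5, 152.4, 100.0]
contact_force: [-2.2, -1.8, 10.0]
t 9.5 pos [513.5 152.4 100. ] rpy [ 1.8e+02 -1.0e-01  7.9e+00] F [-2.2 -1.8 10. ] op 0.292 92.6
mm [-1.4 -7.9 -0. ] -> shift [-0.0072 -0.0394 -0.0001] turn [ 0.     -0.0004 -0.0005] rows>= 0.2 0.0
```

```bash
python3 -m inch '[[[0,-0.02,0,0,0,0],[0,-0.04,0,0,0,0],[0,-0.06,0,0,0,0],[0,-0.08,0,0,0,0],[0,-0.1,0,0,0,0],[0,-0.12,0,0,0,0],[0,-0.14,0,0,0,0],[0,-0.16,0,0,0,0]]]'|grep -E "clock|eef|contact"
```

```text
clock: 10.17
eef_pos: [509.2, 184.2, 100.0]
contact_force: [-1.7, -1.4, 9.3]
```

```bash
python3 -m inch '[[[0,-0.02,0,0,0,0],[0,-0.04,0,0,0,0],[0,-0.06,0,0,0,0],[0,-0.08,0,0,0,0],[0,-0.1,0,0,0,0],[0,-0.12,0,0,0,0],[0,-0.14,0,0,0,0],[0,-0.16,0,0,0,0]]]'|grep -E "clock|eef|contact"
```

```text
clock: 10.83
eef_pos: [504.8, 216.0, 100.0]
contact_force: [-2.2, -1.2, 10.2]
```

```bash
python3 -m inch '[[[0,-0.02,0,0,0,0],[0,-0.04,0,0,0,0],[0,-0.06,0,0,0,0],[0,-0.08,0,0,0,0],[0,-0.1,0,0,0,0],[0,-0.12,0,0,0,0],[0,-0.14,0,0,0,0],[0,-0.16,0,0,0,0]]]'|grep -E "clock|eef|contact"
```

```text
clock: 11.5
eef_pos: [500.4, 247.7, 100.0]
contact_force: [-1.1, -0.7, 9.1]
```

```bash
python3 -m inch '[[[0,-0.02,0,0,0,0],[0,-0.04,0,0,0,0],[0,-0.06,0,0,0,0],[0,-0.08,0,0,0,0],[0,-0.1,0,0,0,0],[0,-0.1,0,0,0,0]]]'|grep -E "clock|eef|contact"; python3 -c "
from h import *
go(496.8,261,130,8)"
```

```text
clock: 12.0
eef_pos: [497.6, 268.1, 100.0]
contact_force: [-2.7, 0.8, 8.7]
t 12.0 pos [497.6 268.1 100. ] rpy [-1.799e+02 -1.000e-01  7.900e+00] F [-2.7  0.8  8.7] op 0.296 92.4
mm [ -1.7   6.9 -30. ] -> shift [-0.0087  0.0345 -0.1498] turn [-0.0003 -0.0005 -0.0005] rows>= 0.7 0.0
```

```bash
python3 -m inch '[[[0,0,-0.05,0,0,0],[0,0,-0.2,0,0,0],[0,0.1,-0.3,0,0,0],[0,0.3,-0.3,0,0,0],[0,0.5,-0.3,0,0,0],[0,0.7,-0.3,0,0,0],[0,0.9,-0.3,0,0,0],[0,1,-0.3,0,0,0]]]'|grep -E "clock|eef|contact"
python3 -c "
from h import *
go(528,0,165,8)"
```

```text
clock: 12.67
eef_pos: [524.2, 65.3, 159.2]
contact_force: [0.1, 0.8, -3.5]
t 12.67 pos [524.2  65.3 159.2] rpy [179.9   0.    7.8] F [ 0.1  0.8 -3.5] op 0.293 90.9
mm [-5.2 65.2 -5.7] -> shift [-0.0259  0.3261 -0.0285] turn [ 0.0004  0.0001 -0.0009] rows>= 1.6 0.0
```

```bash
python3 -m inch '[[[0,0.15,-0.03,0,0,0],[0,0.3,-0.03,0,0,0],[0,0.3,-0.03,0,0,0],[0,0.3,-0.03,0,0,0]]]'|grep -E "clock|eef|contact"
python3 - <<'E'
from h import *
f=r.grab_frame("wrist")[:,:,::-1];t=r.grab_frame("top")[:,:,::-1]
g=cv2.imread("pics/w3.png")
Z=lambda i,f:cv2.resize(i,None,fx=f,fy=f,interpolation=cv2.INTER_CUBIC)
cv2.imwrite("pics/cmp.png",np.vstack([Z(f[180:280,0:240],2.5),Z(g[180:280,0:240],2.5)]))
cv2.imwrite("pics/top2.png",t)
go(551.8,-159.6,160,-6.6)
E
```

```text
clock: 13.0
eef_pos: [532.6, 8.1, 165.2]
contact_force: [0.4, 0.2, -2.8]
t 13.1 pos [532.4   9.8 165. ] rpy [-180.     0.     7.9] F [-0.4  0.3 -3.9] op 0.294 91.2
mm [ -3.9 170.4   4.9] -> shift [-0.0196  0.8522  0.0245] turn [-0.0001  0.0002  0.0804] rows>= 4.1 2.0
```

View pics/cmp.png

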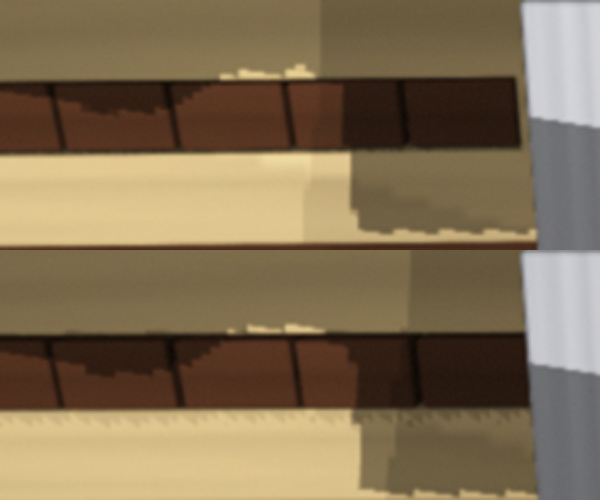

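After rolling (upper strip), the slips show no shadow fringe along the lower groove edge. The fringe was there before (lower strip), so they are flush. Now I return the roller.

```bash
python3 -m inch '[[[0,0.15,0.025,0,0,0.02],[-0.005,0.3,0.025,0,0,0.04],[-0.01,0.45,0.025,0,0,0.06],[-0.02,0.6,0.025,0,0,0.0804],[-0.02,0.75,0.025,0,0,0.0804],[-0.02,0.85,0.025,0,0,0.0804],[-0.02,0.85,0.025,0,0,0.0804],[-0.02,0.85,0.025,0,0,0.0804]]]'|grep -E "clock|eef|contact"
python3 -c "
from h import *
go(551.5,-159.6,76,-6.6)"
```

```text
clock: 13.77
eef_pos: [552.1, -159.1, 159.8]
contact_force: [-0.5, -0.1, -4.1]
t 13.77 pos [ 552.1 -159.1  159.8] rpy [-180.     0.    -6.6] F [-0.5 -0.1 -4.1] op 0.295 91.4
mm [-0.5  0.6 83.8] -> shift [-0.0027  0.0032  0.4191] turn [-0.0001  0.0002 -0.    ] rows>= 2.0 0.0
```

```bash
python3 -m inch '[[[-0.002,0.002,0.15,0,0,0],[-0.002,0.002,0.28,0,0,0],[-0.002,0.002,0.37,0,0,0],[-0.002,0.002,0.41,0,0,0],[-0.002,0.002,0.418,0,0,0],[-0.002,0.002,0.418,0,0,0],[-0.002,0.002,0.418,0,0,0]]]'|grep -E "clock|eef|contact"
python3 -m inch '[[[0,0,0.005,0,0,0],[0,0,0.01,0,0,0],[0,0,0.01,0,0,0],[0,0,0.01,0,0,0]]]'|grep -E "clock|eef|contact"
```

```text
clock: 14.35
eef_pos: [552.6, -159.3, 77.6]
contact_force: [-0.2, 0.1, -3.1]
clock: 14.68
eef_pos: [551.9, -159.8, 74.9]
contact_force: [-0.1, -0.9, -4.6]
```

```bash
python3 -m inch '[[[0,0,0.003,0,0,0],[0,0,0.006,0,0,0],[0,0,0.006,0,0,0],[0,0,0.006,0,0,0]]]'|grep -E "clock|eef|contact"
```

```text
clock: 15.02
eef_pos: [551.7, -159.8, 73.3]
contact_force: [-0.8, -0.1, -2.6]
```

```bash
python3 -m inch '[[[0,0,0.003,0,0,0],[0,0,0.003,0,0,0],[0,0,0.003,0,0,0]]]'|grep -E "clock|eef|contact"
python3 -m inch '[[[0,0,0,0,0,0],[0,0,0,0,0,0],[0,0,0,0,0,0],[0,0,0,0,0,0],[0,0,0,0,0,0],[0,0,0,0,0,0],[0,0,0,0,0,0],[0,0,0,0,0,0]]]' 1
```

```text
clock: 15.27
eef_pos: [551.7, -159.7, 73.3]
contact_force: [-3.8, 0.9, 4.6]
clock: 15.93
eef_pos: [551.7, -159.7, 72.7]
tcp_rot: [-3.142, 0.0, -0.115]
contact_force: [-0.2, -0.0, 0.1]
opening: 1.0
grasp_force: 0.0
```

Released with no residual force. I'll retreat straight up and check.

```bash
python3 -m inch '[[[0,0,-0.05,0,0,0],[0,0,-0.15,0,0,0],[0,0,-0.3,0,0,0],[0,0,-0.5,0,0,0],[0,0,-0.54,0,0,0],[0,0,-0.54,0,0,0],[0,0,-0.54,0,0,0],[0,0,-0.54,0,0,0]]]' 1|grep -E "clock|eef|contact"
python3 - <<'E'
from h import *
import json
s=r.sense();f=r.grab_frame("wrist");cv2.imwrite("pics/w4.png",f[:,:,::-1])
json.dump({k:np.array(s[k]).tolist() for k in("tcp_rot","eef_pos")},open("w4.json","w"))
a=r.grab_frame("scene")[:,:,::-1];cv2.imwrite("pics/scene2.png",np.hstack([cv2.resize(f[:,:,::-1],(400,300)),cv2.resize(a[230:350,190:350],(400,300))]))
E
python3 m3.py w4 235,135,420,310
```

```text
clock: 16.6
eef_pos: [550.9, -159.5, 179.9]
contact_force: [0.2, 0.6, 0.0]
plate c [ 551.1 -160.7] edge 94.5 @ -6.6 other 79.2 [[500.0, -195.0], [594.0, -205.0], [603.0, -127.0], [509.0, -116.0]]
```

View pics/scene2.png

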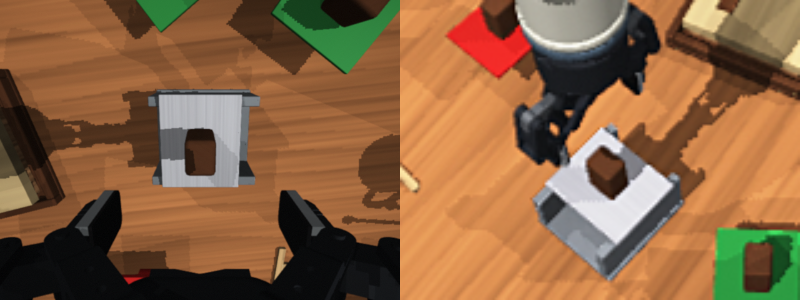

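The roller lies flat on both rails, with the plate centre at (551,−161) as at the start, and the gripper is clear of it. I'm handing the job in.

```bash
python3 -c "
from rig import r
print(r.sign_off())"
```

```text
the job is handed in; nothing more can be done
None
```

The job is handed in: all six slips look flush after one pass at about 14 N, read at the wrist between moves, and the roller is back upright in its stand with the gripper clear; the hand-in returned no verdict.

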